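# Set the pieces out for the catalogue photograph

### The arm

A 7-joint arm with a two-finger parallel gripper is mounted at the origin on a cart in front of the work surface, level with it; the furniture and walls round the work are solid. World frame = base frame: x ahead of the robot, y to its left, z up, the work surface at z = 0. Lengths are in m, angles in degrees, forces in N, time in s.
With the tool pointing down it reaches from about 0.425 to 0.925 m from the base axis. Payload 6.8 kg.
Tool frame: the origin (TCP) lies where the fingers leave the gripper's body, on its centre line; the fingertips stand 80 mm ahead of it and the grasp point (between the pads) lies 61 mm ahead of it; z points along the fingers, y is the line along which they close (so a half turn about z gives the same grasp; the last joint's range is limited). The gripper opens to 88 mm and grips with 3 to 60 N. Pads are 20 mm wide; open, the fingers measure 115 mm over their backs; the gripper's body (75 mm by 178 mm) begins 61 mm behind the grasp point.
Start: joints at [70.353, 27.33, 1.283, 89.118, -0.659, 63.558, -4.761], TCP at [0.157, -0.656, 0.303] pointing down, gripper open.
Joint ranges: [-169.35, 169.35], [-19.33, 120.38], [-80.79, 83.38], [13.8, 139.57], [-78.32, 258.32], [9.67, 109.79], [-169.56, 169.56]. Speed limits (degrees/s): [136.94, 136.94, 180, 180, 180, 180, 180].

### API

Orientations are given as a 3x3 rotation matrix whose columns are the frame's x, y, z axes.
In Python, from bench import sense, camera, sign_off, silhouettes gives the robot as it stands.
- The arm moves only by the tool drive_tool, never from a script. Its argument "motion" is a list that holds one entry, the list of rows, each a list of 5 numbers: the finger opening in cm, from 0 to 8.78, then the shift along the tool's x, y, z in cm, then the turn about the tool's z in degrees. A call has 1 to 20 rows; each row shifts and turns the commanded pose from where the row before left it, along the tool's axes as they then stand; what a row does not reach is not made up. A row lasts 1/8 s, in which the tool goes at most 62.5 mm and 10.7 degrees, less where a joint would pass 70% of its speed; a pose out of reach is approached as far as the arm can. A call with a gripper value outside its range is refused whole. The fingers move at their own pace and stop on an object; the grip force is fixed at half the most. Time passes only in rows, so rows that do not move let the fingers close. It gives the time, the measured TCP pose, the force, the opening and the grip force at its end, in the units of the state.
- sense(): the state, without advancing time (a new reading comes with each control period).
- camera(name): name is "side" or "top"; returns a dict with "image" (420x560x3 uint8, blue, green, red), "camera_matrix" (3x3 intrinsics, pixels), "R" (3x3) and "t" (3): a world point X has camera coordinates R X + t. Camera axes: x right, y down, z forward; pixel columns grow to the right and rows downward; lengths in m; the calibration is good to about 2 mm. A picture is of the moment at which its call begins. There is no depth.
- sign_off(): hands the job in; it is judged then, once.
Trained networks look in a picture, given as the dict that the camera call returned (one of the last four; its "shot" number tells which), for a name from the list of things; names that differ only in an ending like _2 or _b are one class to them, and where a whole thing is asked for, a point or a joint stands for the part that bears it (a point fixed in the world has none). Each returns a list of dicts, best first, with "score" (0 to 1); they miss things now and then, are a little off and sometimes report something else, mostly with a low value. They report only what shows in the picture. A call takes as long as a camera call. They do not tell look-alikes from the thing itself.
- silhouettes(picture, query): "pixels" (420x560 bool, what is visible of it) and "bbox" ([left, top, width, height] in pixels, round what is visible of it).
The state is a dict: "clock": time; "joints": joint angles; "joint_vel": joint speeds; "joint_efforts": joint torques, N m; "tool_pos": TCP position; "ee_rot": TCP orientation; "wrist_force": force on the tool from outside, world axes, zero at the start; "moment": the same for the moment, N m; "width": opening from 0.0 (shut) to 1.0 (fully open); "finger_force": force on a finger pad.
Only numpy, scipy, OpenCV 4.12 (cv2) and the standard library are available. Lean on these libraries where they do the work, as an engineer would, in place of code of your own. Each camera call takes 0.05 s, during which the arm holds its last target. There are 200 camera calls.

### The job

Set out the five pieces that wait along the front edge of the table for the catalogue photograph: stand the corked blue bottle in the middle of the left-hand cork circle of the long plinth and the yellow-capped jar to the right of it, in the middle of the other circle; put the tea light on top of the round riser, in its middle, and stand the brass weight in the middle of the brass dish. Lay the cobalt glass lump on the bare table exactly half-way between the riser and the dish, same side up as now. Everything that stands must be left upright, and the nippers and the marker pen stay where they are.

Things in the scene. Friction and masses are not known exactly. Their poses are not given: they have to be found in the camera images.
- bottle_mid (a point): Small bottle of blue see-through glass with a narrow neck and a cork, 48 mm across, 111 mm tall, standing upright; grip its round body (straight-sided up to about 65 mm above its foot). Given point: its centre, half-way up.
- jar_mid (a point): Small straight glass jar with a label and a wide yellow screw cap, 45 mm across, 100 mm tall, standing upright near the front edge (not the jars far back by the wall). Given point: its centre, half-way up.
- tealight_mid (a point): Tea light: a low round metal cup with green wax, 38 mm across, 15 mm tall. Given point: its centre, half-way up.
- lump_mid (a point): Rounded lump of solid cobalt-blue glass lying on its flat side, about 39 mm (its x axis) by 52 mm (its y axis), 24 mm tall; best gripped across its x axis. Given point: its centre, half-way up.
- weight_mid (a point): Turned brass weight with a knob on top, 33 mm across and 44 mm tall (body up to 31 mm, then a knob 16 mm across), standing upright. Given point: its centre, half-way up.
- plinth: Long low plinth of pale wood, fixed to the table, 170 mm long (its y axis, roughly left-right as the robot sees it, +y is left), 80 mm wide (its x axis), top 18 mm above the table. Two flat round cork inlays, 58 mm across, flush with the top, mark its places: left one at y = +42 mm, right one at y = -42 mm from the middle. Origin: centre of its underside, on the table.
- riser: Round turned riser of darker wood, fixed to the table, 80 mm across, flat top 30 mm above the table. Origin: centre of its underside, on the table.
- dish: Shallow round brass dish, fixed to the table, 105 mm across the rim, rim 14 mm above the table, inner floor flat, 88 mm across, 2 mm above the table. Its centre is always 220 mm from the riser's centre. Origin: centre of its underside, on the table.
- nippers: Bystander, to be left alone: glass nippers with red grips lying flat, 65 x 139 x 13 mm (long axis y). Origin: centre of the underside. To their right the desk lamp's shade hangs 0.45 m above the table (over x from 0.56 m, y from -0.31 to -0.13 m): carry things past in front of it.
- marker: Bystander, to be left alone: white marker pen with a black cap lying flat, 17 x 135 x 16 mm (long axis y). Origin: centre of the underside.
Mind the look-alikes: they are no part of the job. Leave any orange or purple look-alike of the part that bears bottle_mid alone.

How it is judged:
By the outcome, as a careful person would: the job done as asked, in the order asked, and still so for the second after the job is handed in, with the robot touching nothing.
It also fails if it takes over 109 s, if anything falls off the work surface, if the arm or the gripper's body presses on something with over 40 N, if the wrist force passes 120 N, or if a joint passes its speed limit or range.

## Working session

There is one attempt and no reset: what is moved stays moved. The work goes in short steps, Python scripts to look and compute and a tool call to move; the robot and the scene stay as the last step left them, time stands still between calls to the robot, and variables do not carry over. Pictures are saved under pics/ and viewed, at most 14 in all, crops included, and the job is handed in when it is done.

Besides the shell and the picture viewer there is one more tool, called after "Call:" in YAML: its name, and indented under it one key for each argument. drive_tool: Moves the arm, as the interface text tells. Its arguments: {"type":"object","properties":{"motion":{"type":"array"}},"required":["motion"]}

```bash
mkdir -p pics; ls; python3 - <<'E'
from bench import sense,camera,silhouettes
import cv2,numpy as np
print(sense())
for n in ["side","top"]:
    c=camera(n); cv2.imwrite(f"pics/{n}0.png",cv2.resize(c["image"],(800,600)))
    print(n,c["camera_matrix"].round(1).tolist(),c["R"].round(4).tolist(),c["t"].round(4).tolist())
    for q in ["bottle_mid","jar_mid","tealight_mid","lump_mid","weight_mid","plinth","riser","dish","nippers","marker"]:
        print(q,[(round(s["score"],2),s["bbox"],int(s["pixels"].sum())) for s in silhouettes(c,q)])
E
```

```text
pics
{'clock': 0.0, 'joints': array([70.3565618 , 27.37533964,  1.28109146, 89.17682889, -0.6593407 ,
       63.55954767, -4.75913342]), 'joint_vel': array([-0.00116444,  0.00598221, -0.0491937 , -0.02849152,  0.02343348,
        0.03607813, -0.0351471 ]), 'joint_efforts': array([-4.07290427e-04, -5.82845342e+01,  1.53372031e+00, -2.72601181e+01,
       -5.45152032e-02,  1.71650253e-02,  1.55355465e-04]), 'tool_pos': array([ 0.15687937, -0.65604544,  0.30169825]), 'ee_rot': array([[ 9.72565230e-01,  2.32629673e-01, -5.55874001e-04],
       [ 2.32630297e-01, -9.72563693e-01,  1.73450242e-03],
       [-1.37126138e-04, -1.81622988e-03, -9.99998341e-01]]), 'wrist_force': array([-0.09238959, -0.42695517, -0.26703138]), 'moment': array([ 0.00951797, -0.02419401,  0.01986391]), 'finger_force': 0.0, 'width': 1.0002944661111302}
side [[406.5, 0.0, 281.8], [0.0, 406.5, 204.4], [0.0, 0.0, 1.0]] [[0.9721, -0.2337, -0.019], [-0.1131, -0.396, -0.9113], [0.2055, 0.888, -0.4113]] [-0.5564, 0.1258, 1.0964]
bottle_mid [(0.63, [217.3, 167.5, 12.5, 32.9], 168), (0.6, [222.3, 151.9, 9.6, 29.6], 202), (0.
[... 634 characters left out ...]
id [(0.91, [102.1, 202.5, 24.3, 14.9], 391), (0.87, [105.3, 241.2, 23.8, 13.5], 375), (0.72, [180.3, 248.5, 21.3, 16.7], 341)]
jar_mid [(0.5, [230.0, 244.1, 22.4, 17.9], 304)]
tealight_mid [(0.54, [146.3, 248.1, 16.0, 17.4], 177)]
lump_mid [(0.6, [371.9, 250.6, 18.3, 13.2], 182), (0.57, [228.3, 243.9, 22.4, 20.1], 309), (0.56, [176.6, 245.3, 24.9, 18.3], 337)]
weight_mid [(0.7, [414.5, 231.9, 11.0, 14.5], 124), (0.44, [265.5, 182.0, 45.4, 21.3], 365)]
plinth [(0.94, [268.8, 225.0, 63.7, 33.0], 1826)]
riser [(0.57, [223.8, 182.9, 29.6, 27.0], 723)]
dish [(0.84, [139.7, 181.3, 39.2, 36.9], 1158)]
nippers [(0.56, [262.9, 182.2, 47.2, 23.2], 412)]
marker [(0.84, [164.5, 157.8, 45.9, 16.1], 249)]
```

View pics/top0.png

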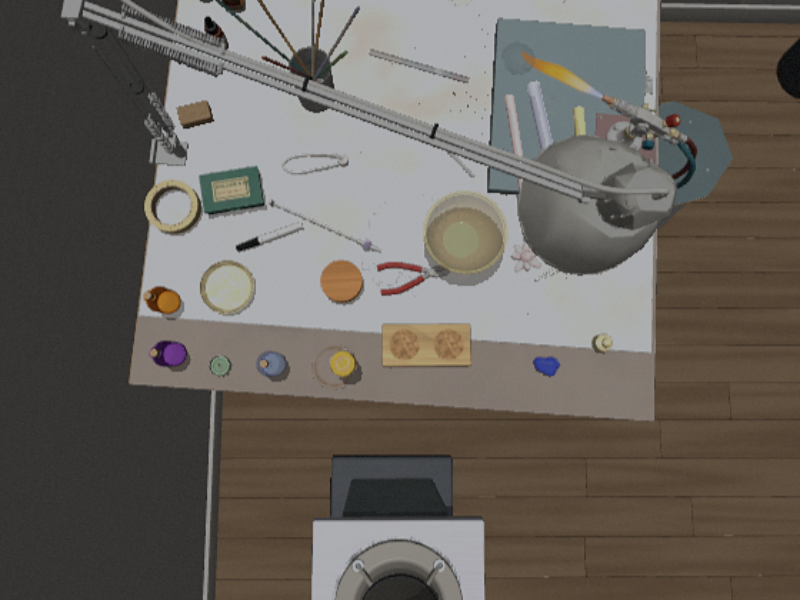

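View pics/side0.png

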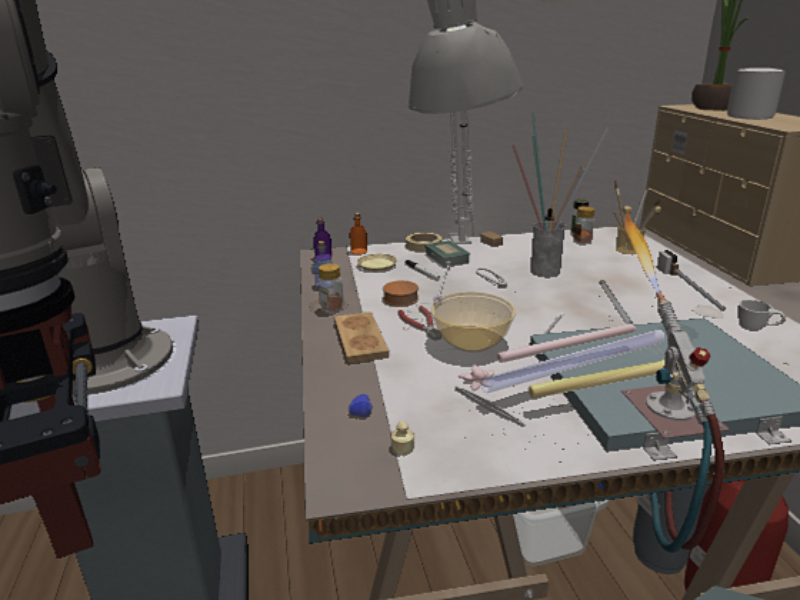

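Top view (800 px scale): the bottle candidates are blue (271,365), purple (172,353) and orange (165,300), so I choose blue. The jar is yellow-capped at (342,364); the other jars are far back by the wall. The tea light is at (220,366), the lump at (546,366) and the weight at (602,343). The plinth is at (427,345), the riser at (341,282) and the dish at (227,287).

```bash
cat > h.py <<'E'
from bench import sense,camera,silhouettes
import cv2,numpy as np
from scipy.optimize import least_squares
a=np.linspace(0,2*np.pi,48,endpoint=False)
ring=lambda r,z:np.c_[r*np.cos(a),r*np.sin(a),0*a+z]
box=lambda x,y,h:np.array([[i*x/2,j*y/2,k] for i in(-1,1) for j in(-1,1) for k in(0,h)])
M=dict(bottle_mid=[np.r_[ring(.024,0),ring(.024,.065)],np.r_[ring(.02,.072),ring(.009,.08),ring(.009,.111)]],
 jar_mid=[np.r_[ring(.0225,0),ring(.0225,.1)]],tealight_mid=[np.r_[ring(.019,0),ring(.019,.015)]],
 weight_mid=[np.r_[ring(.0165,0),ring(.0165,.031)],np.r_[ring(.008,.031),ring(.008,.044)]],
 lump_mid=[np.r_[ring(1,0)*[.0195,.026,1],ring(1,0)*[.0195,.026,1]+[0,0,.012],ring(1,0)*[.012,.017,1]+[0,0,.024]]],
 plinth=[box(.08,.17,.018)],riser=[np.r_[ring(.04,0),ring(.04,.03)]],dish=[np.r_[ring(.044,0),ring(.0525,.014)]])
def proj(c,P):
    X=np.asarray(P)@c["R"].T+c["t"]; u=X@c["camera_matrix"].T; return u[:,:2]/u[:,2:]
def model(c,q,x,y,yaw=0,z=0,S=8):
    m=np.zeros((420*S,560*S),np.uint8); C,s=np.cos(yaw),np.sin(yaw)
    for part in M[q]:
        p=part@np.array([[C,s,0],[-s,C,0],[0,0,1]])+[x,y,z]
        h=cv2.convexHull(((proj(c,p)+.5)*S).astype(np.float32)); cv2.fillPoly(m,[h.astype(np.int32)],1)
    return cv2.resize(m.astype(np.float32),(560,420),interpolation=cv2.INTER_AREA)
def ground(c,uv,z):
    d=c["R"].T@np.linalg.inv(c["camera_matrix"])@np.r_[uv,1]; o=-c["R"].T@c["t"]; return (o+d*(z-o[2])/d[2])[:2]
def cen(m):
    v,u=np.nonzero(m>0); w=m[v,u].astype(float); return np.array([(u*w).sum(),(v*w).sum()])/w.sum()
def fit(c,q,mask,yaw=0,z=0):
    t=cen(mask.astype(float)); p=ground(c,t,z+.03)
    for _ in range(4): p=p+ground(c,t,z+.03)-ground(c,cen(model(c,q,*p,yaw,z)),z+.03)
    m=model(c,q,*p,yaw,z)>.5
    return p,(m&mask).sum()/(m|mask).sum()
E
cat > m.py <<'E'
from h import *
t=camera("top"); s=camera("side")
print("plinth corners etc.")
for q in M:
    for n,c in(("top",t),("side",s)):
        for d in silhouettes(c,q):
            k=d["pixels"]; 
            if q=="plinth" or q=="lump_mid":
                best=max(((fit(c,q,k,np.radians(g))+(g,)) for g in (range(-12,13,2) if q=="plinth" else range(-90,90,10))),key=lambda r:r[1]); print(q,n,d["score"].round(2) if hasattr(d["score"],'round') else d["score"],best[0].round(4),best[1].round(2),"yaw",best[2])
            else:
                p,i=fit(c,q,k); print(q,n,round(d["score"],2),p.round(4),i.round(2))
im=t["image"]
o=np.hstack([cv2.resize(im[235:275,135:255],None,fx=4,fy=4),cv2.resize(im[225:265,365:435],None,fx=4,fy=4)])
o2=cv2.resize(s["image"][160:320,210:300],None,fx=3.3,fy=3.3)
cv2.imwrite("pics/crop1.png",o)
E
python3 m.py
```

```text
plinth corners etc.
bottle_mid top 0.94 [0.5568 0.4424] 0.87
bottle_mid top 0.75 [0.4382 0.2375] 0.92
bottle_mid top 0.71 [0.457  0.4262] 0.88
bottle_mid side 0.72 [0.4321 0.2731] 0.4
bottle_mid side 0.69 [0.4587 0.4522] 0.45
bottle_mid side 0.68 [0.5516 0.4312] 0.83
jar_mid top 0.67 [0.4392 0.0998] 0.89
jar_mid side 0.85 [0.436 0.101] 0.88
weight_mid top 0.6 [ 0.4784 -0.39  ] 0.94
weight_mid side 0.64 [ 0.4771 -0.3927] 0.92
lump_mid top 0.47 [ 0.4367 -0.2859] 0.77 yaw -30
lump_mid top 0.2 [0.6874 0.2448] 0.27 yaw 30
lump_mid side 0.68 [ 0.4338 -0.2836] 0.72 yaw -20
lump_mid side 0.63 [0.5969 0.1185] 0.36 yaw -90
plinth top 0.97 [ 0.4748 -0.0533] 0.96 yaw 0
plinth top 0.47 [0.5847 0.3297] 0.5 yaw 4
plinth side 0.83 [ 0.4722 -0.0541] 0.97 yaw 0
riser top 0.37 [ 0.6093 -0.0237] 0.24
riser side 0.69 [0.5929 0.1053] 0.87
dish top 0.72 [0.5854 0.3306] 0.98
dish top 0.3 [0.435 0.337] 0.13
dish side 0.82 [0.5828 0.3313] 0.88
```

View pics/crop1.png

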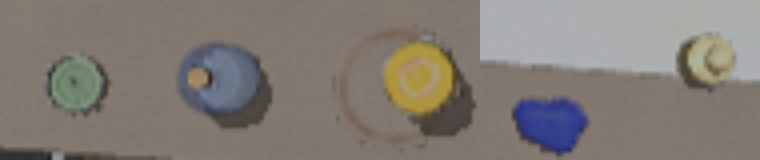

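The crop confirms the choices: green tea light (76,82), blue bottle with cork (220,78), yellow-capped jar (420,78), cobalt lump (550,122) and brass weight (710,60). The riser, tea light, lump and plinth yaw need a finer fit.

```bash
cat > m2.py <<'E'
from h import *
t=camera("top"); s=camera("side")
def col(c,bb,lo,hi,smin=90):
    h=cv2.cvtColor(c["image"],cv2.COLOR_BGR2HSV); m=cv2.inRange(h,(lo,smin,40),(hi,255,255)); z=np.zeros_like(m); x,y,w,k=bb; z[y:y+k,x:x+w]=m[y:y+k,x:x+w]
    n,l,st,_=cv2.connectedComponentsWithStats(z); return l==1+st[1:,4].argmax()
R={}
for n,c,bb in(("top",t,(215,175,48,45)),("side",s,(260,188,38,30))):
    m=col(c,bb,3,16); print("riser",n,m.sum(),*fit(c,"riser",m))
m=col(t,(140,240,28,32),40,90,35); print("tea",m.sum(),*fit(t,"tealight_mid",m))
for n,c,bb in(("top",t,(362,240,40,35)),("side",s,(230,265,40,40))):
    m=col(c,bb,105,130,120); r=max(((fit(c,"lump_mid",m,np.radians(g))+(g,)) for g in range(-90,90,5)),key=lambda r:r[1]); print("lump",n,m.sum(),r)
for n,c in(("top",t),("side",s)):
    for q in("plinth","tealight_mid","riser"):
        for d in silhouettes(c,q)[:1]:
            if q=="plinth": print(q,n,max(((fit(c,q,d["pixels"],np.radians(g))+(g,)) for g in np.arange(-5,5.1,1)),key=lambda r:r[1]))
            else: print(q,n,d["score"],fit(c,q,d["pixels"]))
# bottle colour side
E
python3 m2.py
```

```text
riser top 666 [0.59466685 0.10996456] 0.9340813464235624
riser side 348 [0.59301625 0.11196321] 0.8405797101449275
tea 124 [0.43351347 0.33874186] 0.6888888888888889
lump top 166 (array([ 0.43494068, -0.28490362]), np.float64(0.7280701754385965), -5)
lump side 161 (array([ 0.43452752, -0.2811804 ]), np.float64(0.5985130111524164), 0)
plinth top (array([ 0.43643121, -0.2828746 ]), np.float64(0.09809264305177112), np.float64(0.0))
tealight_mid top 0.71 (array([0.43473639, 0.33874197]), np.float64(0.9269662921348315))
riser top 0.72 (array([0.5960736 , 0.10976245]), np.float64(0.9847222222222223))
plinth side (array([ 0.47211225, -0.05077885]), np.float64(0.9655172413793104), np.float64(0.0))
riser side 0.55 (array([0.59187901, 0.10853108]), np.float64(0.9396135265700483))
```

Call:
drive_tool:
  motion:
    - [[8.7,0,0,0,-9.57],[8.7,0,0,0,-9.57],[8.7,0,0,0,-9.57],[8.7,0,0,0,-9.57],[8.7,0,0,0,-9.57],[8.7,0,0,0,-9.57],[8.7,0,0,0,-9.57],[8.7,0,0,0,-9.57]]

```text
clock: 3.4
tool_pos: [0.157, -0.6565, 0.3027]
ee_rot: [[-0.006, 1.0, -0.0], [1.0, 0.006, -0.0], [-0.0, -0.0, -1.0]]
wrist_force: [0.1, -0.2, 0.1]
width: 0.991
finger_force: 0.0
```

Call:
drive_tool:
  motion:
    - [[8.7,4.06,2.83,0,0],[8.7,4.06,2.83,0,0],[8.7,4.06,2.83,0,0],[8.7,4.06,2.83,0,0],[8.7,4.06,2.83,0,0],[8.7,4.06,2.83,0,0],[8.7,4.06,2.83,0,0],[8.7,4.06,2.83,0,0],[8.7,4.06,2.83,0,0],[8.7,4.06,2.83,0,0],[8.7,5,0.6,0,0],[8.7,5,0.6,0,0],[8.7,5,0.6,0,0],[8.7,5,0.6,0,0],[8.7,5,0.6,0,0],[8.7,4.8,-0.64,0,0],[8.7,4.8,-0.64,0,0],[8.7,4.8,-0.64,0,0],[8.7,4.8,-0.64,0,0],[8.7,4.6,-0.64,0,0]]

```text
clock: 5.9
tool_pos: [0.4376, 0.239, 0.3029]
ee_rot: [[0.0, 1.0, 0.001], [1.0, -0.0, 0.0], [0.0, 0.001, -1.0]]
wrist_force: [0.7, -0.2, -0.2]
width: 0.99
finger_force: 0.0
```

Call:
drive_tool:
  motion:
    - [[8.7,-0.1,0,5,0],[8.7,0,0,5,0],[8.7,0,0,4,0],[8.7,0,0,3,0],[8.7,0,0,1.5,0],[8.7,0,0,0.1,0],[4,0,0,0,0],[4,0,0,0,0],[4,0,0,0,0],[4,0,0,0,0],[4,0,0,0,0]]

```text
clock: 7.28
tool_pos: [0.4379, 0.2366, 0.1169]
ee_rot: [[-0.0, 1.0, 0.0], [1.0, 0.0, -0.0], [-0.0, 0.0, -1.0]]
wrist_force: [-0.1, -0.7, 3.8]
width: 0.533
finger_force: 30.0
```

Call:
drive_tool:
  motion:
    - [[4,0,0,-2,0],[4,0,0,-4,0],[4,0,0,-4,0],[4,0,0,-4,0],[4,-2,0.3,0,0],[4,-3.5,0.5,0,0],[4,-4,0.5,0,0],[4,-4,0.5,0,0],[4,-4,0.5,0,0],[4,-3.8,0.7,0,0],[4,-2.5,0.5,0,0],[4,-1,0.1,0,0],[4,0,0,2,0],[4,0,0,3,0],[4,0,0,2.5,0],[4,0,0,1.5,0],[4,0,0,0,0]]

```text
clock: 9.4
tool_pos: [0.4735, -0.0108, 0.1663]
ee_rot: [[-0.001, 1.0, -0.001], [1.0, 0.001, 0.0], [0.0, -0.001, -1.0]]
wrist_force: [-0.4, -0.5, -1.1]
width: 0.531
finger_force: 30.0
```

```bash
python3 - <<'E'
from h import *
s=camera("side");t=camera("top")
o=np.hstack([cv2.resize(s["image"][120:260,190:310],(510,595)),cv2.resize(t["image"][150:290,230:290],(255,595))])
cv2.imwrite("pics/a1.png",o)
for n,c in(("top",t),("side",s)):
    for d in silhouettes(c,"plinth")[:2]: print(n,d["score"],fit(c,"plinth",d["pixels"]))
E
```

```text
top 0.62 (array([ 0.48091834, -0.07183712]), np.float64(0.022976501305483028))
side 0.67 (array([ 0.47147183, -0.053005  ]), np.float64(0.9762131303520457))
side 0.36 (array([ 0.60455467, -0.02998921]), np.float64(0.23204994797086367))
```

View pics/a1.png

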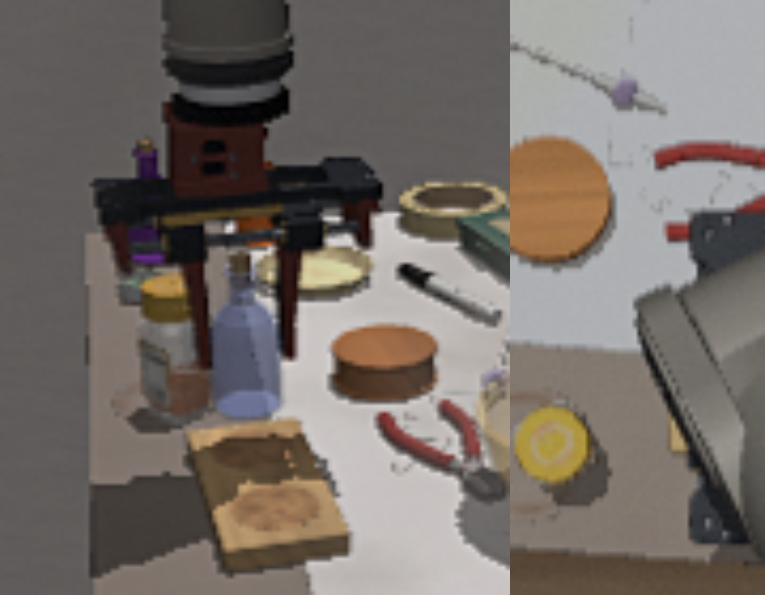

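The side view shows the blue bottle upright in the grip at (245,340), just above the left cork circle. Now I'll lower and release it.

Call:
drive_tool:
  motion:
    - [[4,0,0,1.5,0],[4,0,0,1,0],[4,0,0,0.4,0],[4,0,0,0.15,0],[4,0,0,0.1,0],[4,0,0,0,0]]

```text
clock: 10.35
tool_pos: [0.474, -0.0114, 0.1353]
ee_rot: [[-0.0, 1.0, 0.0], [1.0, 0.0, -0.0], [-0.0, 0.0, -1.0]]
wrist_force: [-0.0, 0.5, -1.7]
width: 0.531
finger_force: 30.0
```

Call:
drive_tool:
  motion:
    - [[4,0,0,0.1,0],[4,0,0,0,0],[6,0,0,0,0],[8.7,0,0,0,0],[8.7,0,0,0,0],[8.7,0,0,0,0],[8.7,0,0,-1,0],[8.7,0,0,-3,0],[8.7,0,0,-5,0],[8.7,0,0,-3,0],[8.7,3,-1,0,0],[8.7,4,-1.3,0,0],[8.7,3,-1,0,0],[8.7,1.1,-0.35,0,0],[8.7,0,0,4,0],[8.7,0,0,5,0],[8.7,0,0,4,0],[8.7,0,0,1.4,0],[8.7,0,0,0,0]]

```text
clock: 12.72
tool_pos: [0.4376, 0.0993, 0.1101]
ee_rot: [[0.0, 1.0, -0.001], [1.0, -0.0, -0.0], [-0.0, -0.001, -1.0]]
wrist_force: [-0.4, 0.2, 0.8]
width: 0.988
finger_force: 0.0
```

```bash
python3 - <<'E'
from h import *
s=camera("side")
cv2.imwrite("pics/a2.png",cv2.resize(s["image"][120:260,190:310],(510,595)))
for d in silhouettes(s,"bottle_mid"): print(d["score"],d["bbox"],fit(s,"bottle_mid",d["pixels"],z=.018))
E
```

```text
0.61 [249.0, 149.3, 9.1, 18.7] (array([0.55349534, 0.45607382]), np.float64(0.35782747603833864))
0.57 [238.6, 191.6, 21.0, 37.1] (array([ 0.46950875, -0.02283695]), np.float64(0.8271186440677966))
```

View pics/a2.png

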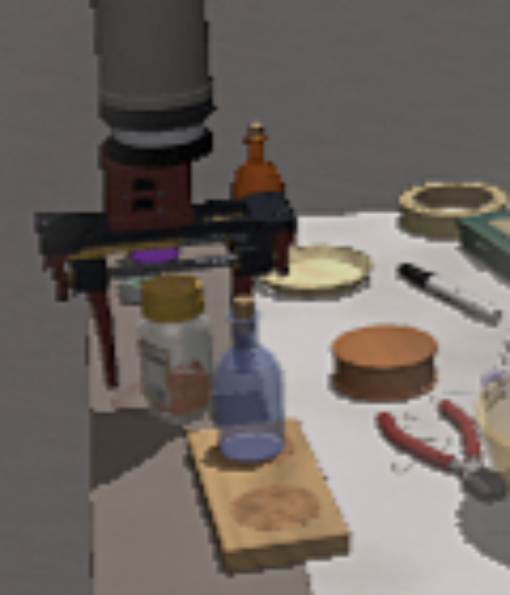

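The bottle at (250,400) stands upright on the left circle, and the jar at (175,350) is between the fingers. I'll grip the jar and carry it over.

Call:
drive_tool:
  motion:
    - [[3.8,0,0,0,0],[3.8,0,0,0,0],[3.8,0,0,0,0],[3.8,0,0,0,0],[3.8,0,0,0,0],[3.8,0,0,-2,0],[3.8,0,0,-4.5,0],[3.8,0,0,-4.5,0],[3.8,0,0,-4,0],[3.8,0,0,-2,0],[3.8,-3,0.5,0,0],[3.8,-4,0.8,0,0],[3.8,-4,0.8,0,0],[3.8,-4,0.8,0,0],[3.8,-3,0.5,0,0],[3.8,-1.43,0.2,0,0],[3.8,0,0,3,0],[3.8,0,0,5,0],[3.8,0,0,3.5,0],[3.8,0,0,1.5,0]]

```text
clock: 15.32
tool_pos: [0.4723, -0.0937, 0.1484]
ee_rot: [[-0.002, 1.0, -0.003], [1.0, 0.002, 0.001], [0.001, -0.003, -1.0]]
wrist_force: [0.1, 0.8, -1.3]
width: 0.564
finger_force: 30.0
```

```bash
python3 - <<'E'
from h import *
print(sense()["tool_pos"],sense()["width"])
s=camera("side")
cv2.imwrite("pics/a3.png",cv2.resize(s["image"][150:260,210:300],(490,599)))
E
```

```text
[ 0.47233855 -0.09369611  0.14843329] 0.5635056735400623
```

View pics/a3.png

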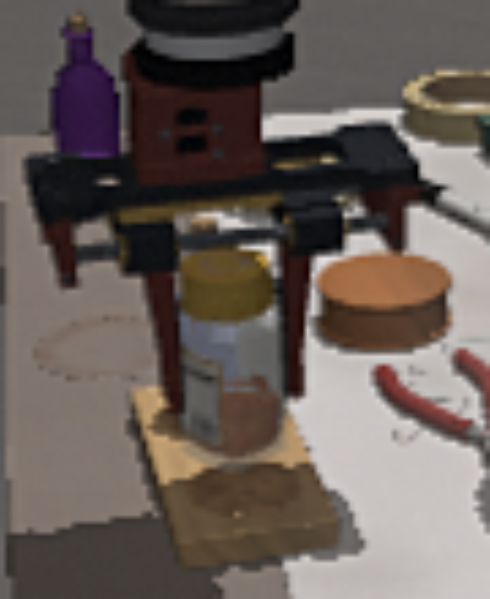

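```bash
python3 - <<'E'
from h import *
s=camera("side"); p=proj(s,[[.472,-.094,.14],[.472,-.094,.04]]); print((p-[210,150])*[490/90,599/110])
p=sense()["tool_pos"]
for d in silhouettes(s,"jar_mid"):
    k=d["pixels"]; print(d["score"],d["bbox"],k.sum())
    for z in (.03,.035,.038,.042): print(z,fit(s,"jar_mid",k,z=z), model(s,"jar_mid",p[0],p[1],z=z).sum())
    m=cv2.moments(k.astype(np.uint8),True); print("axis lean px",np.degrees(.5*np.arctan2(2*m["mu11"],m["mu20"]-m["mu02"])))
    m=cv2.moments(model(s,"jar_mid",.4723,-.0937,z=.038)); print(np.degrees(.5*np.arctan2(2*m["mu11"],m["mu20"]-m["mu02"])))
E
```

```text
[[226.02184251 258.45472646]
 [236.06949657 444.3652102 ]]
0.75 [243.2, 195.3, 17.6, 43.0] 673
0.03 (array([ 0.47164917, -0.07859963]), np.float64(0.8980169971671388)) 685.96875
0.035 (array([ 0.47015762, -0.08877689]), np.float64(0.90014064697609)) 685.1875
0.038 (array([ 0.46920506, -0.09522648]), np.float64(0.8991596638655462)) 688.9844
0.042 (array([ 0.46804614, -0.10325129]), np.float64(0.8873626373626373)) 688.28125
axis lean px 87.46510532400617
86.95884016940735
```

Call:
drive_tool:
  motion:
    - [[3.8,0,0,0,0],[3.8,0,0,0,0]]

```text
clock: 15.72
tool_pos: [0.4741, -0.0949, 0.1513]
ee_rot: [[0.0, 1.0, 0.002], [1.0, -0.0, -0.001], [-0.001, 0.002, -1.0]]
wrist_force: [0.5, 0.0, -1.4]
width: 0.565
finger_force: 30.0
```

Call:
drive_tool:
  motion:
    - [[3.8,0,0,1,0],[3.8,0,0,0.7,0],[3.8,0,0,0.3,0],[3.8,0,0,0.15,0],[3.8,0,0,0.1,0],[3.8,0,0,0,0]]

```text
clock: 16.48
tool_pos: [0.4733, -0.0946, 0.1283]
ee_rot: [[-0.0, 1.0, -0.0], [1.0, 0.0, -0.001], [-0.001, -0.0, -1.0]]
wrist_force: [-3.3, 0.7, 8.1]
width: 0.565
finger_force: 30.0
```

Call:
drive_tool:
  motion:
    - [[6,0,0,0,0],[8.7,0,0,0,0],[8.7,0,0,0,0],[8.7,0,0,0,0],[8.7,0,0,-1,0],[8.7,0,0,-3,0],[8.7,0,0,-5,0],[8.7,0,0,-3,0],[8.7,4,-0.4,0,0],[8.7,5,-0.5,0,0],[8.7,5,-0.5,0,0],[8.7,5,-0.5,0,0],[8.7,5,-0.5,0,0],[8.7,5,-0.5,0,0],[8.7,5,-0.5,0,0],[8.7,5,-0.5,0,0],[8.7,4.4,0,0,0],[8.7,0,0,0,0],[8.7,0,0,0,0]]

```text
clock: 18.85
tool_pos: [0.4344, 0.3385, 0.2477]
ee_rot: [[-0.0, 1.0, -0.0], [1.0, 0.0, -0.001], [-0.001, -0.0, -1.0]]
wrist_force: [0.1, -1.2, 0.3]
width: 0.99
finger_force: 0.0
```

```bash
python3 - <<'E'
from h import *
s=camera("side");t=camera("top")
cv2.imwrite("pics/a4.png",np.hstack([cv2.resize(s["image"][150:260,210:300],(490,599)),cv2.resize(t["image"][170:270,240:290],(300,599))]))
for n,c in(("side",s),("top",t)):
  for q,z in(("plinth",0),("bottle_mid",.018),("jar_mid",.018),("riser",0)):
    for d in silhouettes(c,q):
        print(n,q,round(d["score"],2),*fit(c,q,d["pixels"],z=z))
E
```

```text
side plinth 0.69 [0.4871311  0.02865541] 0.5904095904095904
side plinth 0.62 [ 0.46550497 -0.08084484] 0.40547476475620187
side bottle_mid 0.75 [0.47292863 0.05296733] 0.30377358490566037
side bottle_mid 0.74 [0.54286623 0.37625755] 0.7678571428571429
side bottle_mid 0.57 [0.44628565 0.36457266] 0.6974789915966386
side bottle_mid 0.41 [ 0.57874912 -0.14656786] 0.22702702702702704
side jar_mid 0.96 [ 0.46994713 -0.09951959] 0.8577235772357723
side riser 0.41 [ 0.60185264 -0.04530635] 0.33678756476683935
top plinth 0.85 [ 0.47484816 -0.050488  ] 0.6425935687928308
top bottle_mid 0.64 [0.56303189 0.438765  ] 0.504524886877828
top bottle_mid 0.51 [ 0.47498822 -0.01001551] 0.8527397260273972
top jar_mid 0.83 [ 0.47356217 -0.09185183] 0.9201183431952663
top riser 0.71 [0.59570893 0.1102011 ] 0.908835904628331
```

View pics/a4.png

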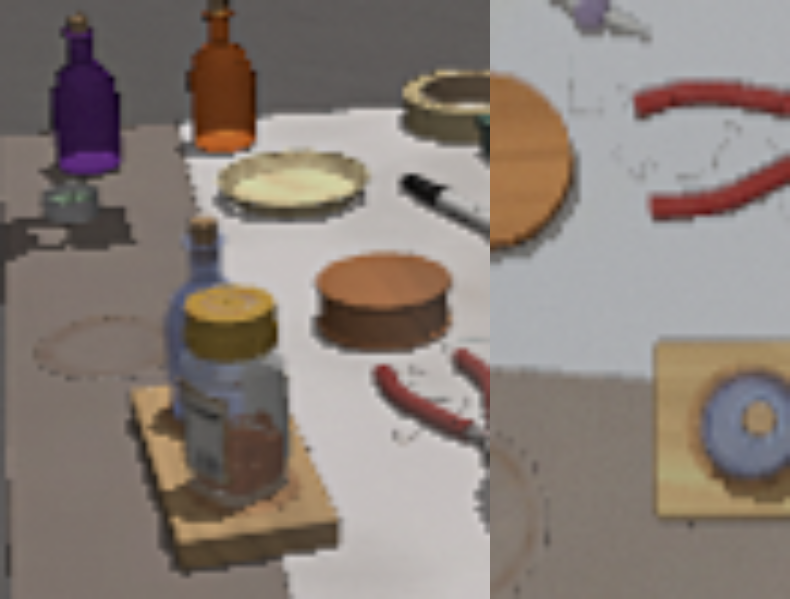

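Both stand upright: the jar at (235,390), with the bottle behind it on its circle. Next is the tea light.

Call:
drive_tool:
  motion:
    - [[8,0,0,4,0],[7,0,0,5,0],[7,0,0,4,0],[7,0,0,2.5,0],[7,0,0,0.8,0],[7,0,0,0.2,0],[3,0,0,0,0],[3,0,0,0,0],[3,0,0,0,0],[3,0,0,0,0],[3,0,0,0,0]]

```text
clock: 20.72
tool_pos: [0.4346, 0.3394, 0.0831]
ee_rot: [[-0.0, 1.0, 0.001], [1.0, 0.0, 0.0], [0.0, 0.001, -1.0]]
wrist_force: [-1.2, -1.0, 4.9]
width: 0.419
finger_force: 30.0
```

Call:
drive_tool:
  motion:
    - [[3,0,0,-2,0],[3,0,0,-3.5,0],[3,0,0,-2,0],[3,-2,1.4,0,0],[3,-4,2.8,0,0],[3,-4,2.8,0,0],[3,-4,2.8,0,0],[3,-4,2.8,0,0],[3,-3.5,2.4,0,0],[3,-1.4,1,0,0],[3,0,0,2,0],[3,0,0,1.3,0],[3,0,0,0,0],[3,0,0,0,0]]

```text
clock: 22.48
tool_pos: [0.5939, 0.1116, 0.1247]
ee_rot: [[-0.002, 1.0, -0.0], [1.0, 0.002, 0.0], [0.0, -0.0, -1.0]]
wrist_force: [-0.1, -0.1, 0.2]
width: 0.423
finger_force: 30.0
```

```bash
python3 - <<'E'
from h import *
s=camera("side")
print(sense()["tool_pos"])
cv2.imwrite("pics/a5.png",cv2.resize(s["image"][140:240,230:330],(500,500)))
E
```

```text
[0.59422755 0.11138916 0.12498302]
```

View pics/a5.png

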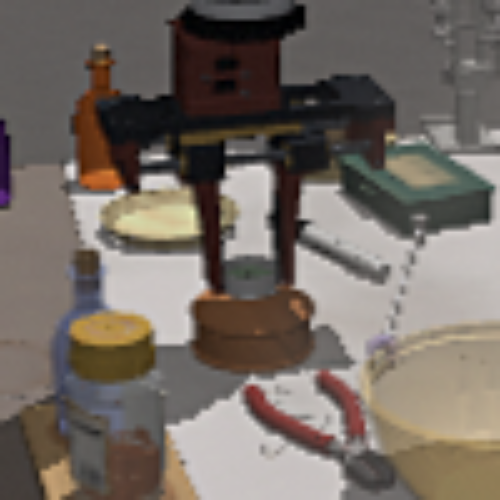

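The tea light is at (250,275), just above the riser's centre. Lower, release, and go to the weight.

Call:
drive_tool:
  motion:
    - [[3,-0.05,0,0.6,0],[3,0,0,0.35,0],[3,0,0,0.15,0],[3,0,0,0.1,0],[3,0,0,0,0]]

```text
clock: 23.15
tool_pos: [0.5943, 0.1097, 0.1131]
ee_rot: [[-0.0, 1.0, -0.0], [1.0, 0.0, -0.0], [-0.0, -0.0, -1.0]]
wrist_force: [-2.4, -0.9, 5.7]
width: 0.423
finger_force: 30.0
```

Call:
drive_tool:
  motion:
    - [[5,0,0,0,0],[7,0,0,0,0],[7,0,0,0,0],[7,0,0,-0.7,0],[8,0,0,-3,0],[8,0,0,-5,0],[8,0,0,-5,0],[8,-4,-3.1,0,0],[8,-4,-3.1,0,0],[8,-4,-3.1,0,0],[8,-4,-3.1,0,0],[8,-5,-0.5,0,0],[8,-5,-0.5,0,0],[8,-5,-0.5,0,0],[8,-5,-0.5,0,0],[8,-4.7,0.93,0,0],[8,-4.7,0.93,0,0],[8,-4.7,0.93,0,0],[8,0,0,0,0],[8,0,0,0,0]]

```text
clock: 25.65
tool_pos: [0.4785, -0.3902, 0.2497]
ee_rot: [[-0.001, 1.0, 0.0], [1.0, 0.001, 0.001], [0.001, 0.0, -1.0]]
wrist_force: [-0.6, -0.4, -0.3]
width: 0.909
finger_force: 0.0
```

```bash
cat > w.py <<'E'
from h import *
s=camera("side");t=camera("top")
print(sense()["tool_pos"])
cv2.imwrite("pics/a6.png",np.hstack([cv2.resize(s["image"][180:240,250:310],(400,400)),cv2.resize(t["image"][160:240,130:270],(400,400))]))
for n,c in(("side",s),("top",t)):
  for q,z in(("tealight_mid",.03),("riser",0),("dish",0),("weight_mid",0)):
    for d in silhouettes(c,q)[:2]:
        print(n,q,round(d["score"],2),*fit(c,q,d["pixels"],z=z))
E
python3 w.py
```

```text
[ 0.47869647 -0.38949532  0.24999067]
side tealight_mid 0.44 [0.59370079 0.11744357] 0.6526315789473685
side riser 0.8 [0.5832949  0.08027816] 0.6031746031746031
side weight_mid 0.58 [ 0.47733275 -0.39374577] 0.8338192419825073
top tealight_mid 0.6 [0.59578626 0.1089923 ] 0.7738095238095238
top riser 0.95 [0.59494531 0.11069209] 0.7791495198902606
top dish 0.69 [0.58453506 0.33010516] 0.9784668389319552
```

View pics/a6.png

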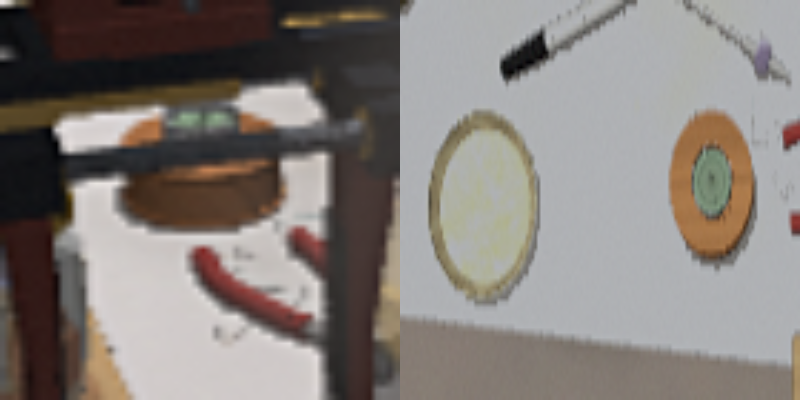

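The tea light is centred on the riser at (712,181) in the top crop. Grip the weight.

Call:
drive_tool:
  motion:
    - [[7,-0.15,0,4,0],[7,0,0,5,0],[7,0,0,4,0],[7,0,0,2.5,0],[7,0,0,0.8,0],[7,0,0,0.2,0],[2.5,0,0,0,0],[2.5,0,0,0,0],[2.5,0,0,0,0],[2.5,0,0,0,0],[2.5,0,0,0,0]]

```text
clock: 27.52
tool_pos: [0.4786, -0.3929, 0.085]
ee_rot: [[-0.0, 1.0, 0.0], [1.0, 0.0, -0.0], [-0.0, 0.0, -1.0]]
wrist_force: [-0.7, 0.3, 2.4]
width: 0.352
finger_force: 30.0
```

Call:
drive_tool:
  motion:
    - [[2.5,0,0,-3,0],[2.5,0,0,-5,0],[2.5,0,0,-5,0],[2.5,0,0,-4.5,0],[2.5,4.73,-0.95,0,0],[2.5,4.73,-0.95,0,0],[2.5,4.73,-0.95,0,0],[2.5,5,0.5,0,0],[2.5,5,0.5,0,0],[2.5,5,0.5,0,0],[2.5,5,0.5,0,0],[2.5,4.76,1.43,0,0],[2.5,4.76,1.43,0,0],[2.5,4.76,1.43,0,0],[2.5,4.76,1.43,0,0],[2.5,4.76,1.43,0,0],[2.5,4.76,1.43,0,0],[2.5,4.76,1.43,0,0],[2.5,4.76,1.43,0,0]]

```text
clock: 29.9
tool_pos: [0.5843, 0.331, 0.2588]
ee_rot: [[0.0, 1.0, -0.001], [1.0, -0.0, -0.001], [-0.001, -0.001, -1.0]]
wrist_force: [0.1, -1.3, -2.6]
width: 0.349
finger_force: 30.0
```

Call:
drive_tool:
  motion:
    - [[2.5,0,0,0,0],[2.5,0,0,4,0],[2.5,0,0,5,0],[2.5,0,0,4,0],[2.5,0,0,2,0],[2.5,0,0,1,0],[2.5,0,0,0.5,0],[2.5,0,0,0,0]]

```text
clock: 30.9
tool_pos: [0.5846, 0.3303, 0.0956]
ee_rot: [[-0.0, 1.0, 0.001], [1.0, 0.0, 0.001], [0.001, 0.001, -1.0]]
wrist_force: [-0.1, -0.2, -1.8]
width: 0.351
finger_force: 30.0
```

Now about 9 mm above seating. Lower slowly, open a little, and retreat.

Call:
drive_tool:
  motion:
    - [[2.5,0,0,0.4,0],[2.5,0,0,0.25,0],[2.5,0,0,0.15,0],[2.5,0,0,0.1,0],[2.5,0,0,0,0]]

```text
clock: 31.52
tool_pos: [0.5842, 0.33, 0.087]
ee_rot: [[-0.0, 1.0, 0.0], [1.0, 0.0, -0.001], [-0.001, 0.0, -1.0]]
wrist_force: [-3.0, -2.9, 8.3]
width: 0.352
finger_force: 30.0
```

Call:
drive_tool:
  motion:
    - [[4.8,0,0,0,0],[4.8,0,0,0,0],[4.8,0,0,0,0],[4.8,0,0,-1,0],[4.8,0,0,-3,0],[8,0,0,-4.5,0],[8,0,0,-5,0],[8,0,0,-4,0],[8,-4.75,-1.43,0,0],[8,-4.75,-1.43,0,0],[8,-4.75,-1.43,0,0],[8,-4.75,-1.43,0,0],[8,-4.75,-1.43,0,0],[8,-4.75,-1.43,0,0],[8,-4.75,-1.43,0,0],[8,-4.75,-1.43,0,0]]

```text
clock: 33.52
tool_pos: [0.4693, -0.0513, 0.2614]
ee_rot: [[-0.001, 1.0, 0.001], [1.0, 0.001, -0.001], [-0.001, 0.001, -1.0]]
wrist_force: [0.0, -0.2, -0.6]
width: 0.908
finger_force: 0.0
```

```bash
cat > l.py <<'E'
from h import *
s=camera("side");t=camera("top")
print(sense()["tool_pos"])
I=[]
for n,c,bb in(("top",t,(362,240,40,35)),("side",s,(230,265,40,40))):
    x,y,w,k=bb; P=c["image"].astype(int); m=((P[...,0]-P[...,2])>35)&((P[...,0]-P[...,1])>25); z=np.zeros_like(m); z[y:y+k,x:x+w]=m[y:y+k,x:x+w]
    v,u=np.nonzero(z); g=np.array([ground(c,(a,b),.008) for a,b in zip(u,v)]).astype(np.float32); r=cv2.minAreaRect(g*1000)
    e,V=np.linalg.eigh(np.cov(g.T)); print(n,z.sum(),"mean",g.mean(0),"rect",r,"long axis",V[:,1],2*np.sqrt(e)*1000, fit(c,"lump_mid",z,np.radians(-20)))
    I.append(cv2.resize(c["image"][y:y+k,x:x+w],(390,390),interpolation=cv2.INTER_CUBIC))
for n,c in(("side",s),("top",t)):
  for q,zz in(("weight_mid",.002),("dish",0)):
    for d in silhouettes(c,q)[:2]: print(n,q,round(d["score"],2),*fit(c,q,d["pixels"],z=zz))
I.append(cv2.resize(s["image"][160:210,225:290],(390,300)));I.append(cv2.resize(t["image"][170:220,130:195],(390,300)))
cv2.imwrite("pics/a7.png",cv2.resize(np.vstack([np.hstack(I[:2]),np.hstack(I[2:])]),(678,600)))
E
python3 l.py
```

```text
[ 0.46817489 -0.05544147  0.26061623]
top 180 mean [ 0.43559626 -0.2847817 ] rect ((433.6892395019531, -284.9588623046875), (32.617435455322266, 47.00563430786133), 0.07172442227602005) long axis [0.22345081 0.97471521] [17.56105916 25.24643192] (array([ 0.43563763, -0.28515136]), np.float64(0.7758620689655172))
side 178 mean [ 0.43452793 -0.28200075] rect ((433.8816833496094, -279.9543151855469), (55.45549774169922, 34.17145538330078), 79.40281677246094) long axis [0.23739841 0.97141237] [17.85929108 29.27439833] (array([ 0.43469211, -0.2812862 ]), np.float64(0.6592592592592592))
side weight_mid 0.41 [0.57810638 0.31612559] 0.7281553398058253
top weight_mid 0.44 [0.5833985 0.3299512] 0.9032258064516129
top dish 0.78 [0.58499069 0.32952086] 0.8159722222222222
top dish 0.71 [4.70385185e-01 4.36729906e-04] 0.4312236286919831
```

View pics/a7.png

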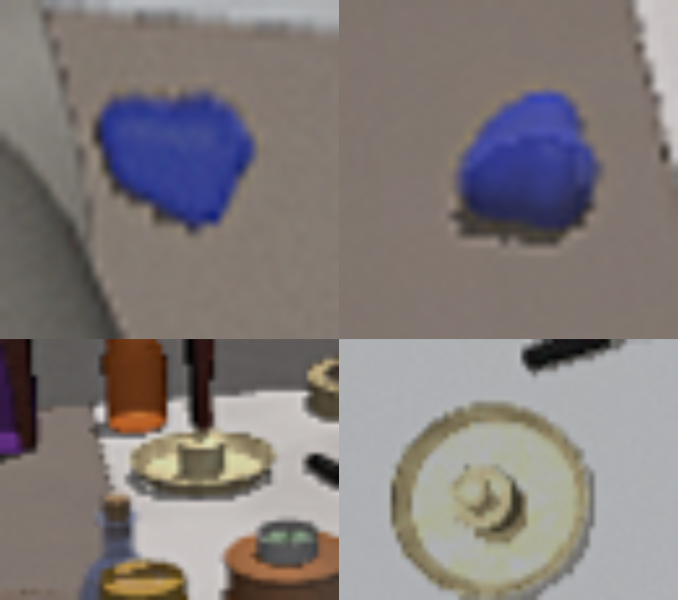

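The weight stands upright in the middle of the dish at (485,495) in the lower-right crop. The lump's long axis is yawed about -14°. I'll turn to match and go to it.

Call:
drive_tool:
  motion:
    - [[8,-4.68,-0.7,0,0],[8,-4.68,-0.7,0,0],[8,-4.68,-0.7,0,0],[8,-4.68,-0.7,0,0],[8,-4.68,-0.7,0,0],[8,0,0,3,7],[8,0,0,4,7],[8,0,0,3,0],[8,0,0,0,0],[8,0,0,0,0]]

```text
clock: 35.08
tool_pos: [0.4363, -0.2833, 0.1618]
ee_rot: [[0.24, 0.971, 0.002], [0.971, -0.24, -0.0], [0.0, 0.002, -1.0]]
wrist_force: [0.5, -0.5, -0.0]
width: 0.908
finger_force: 0.0
```

Call:
drive_tool:
  motion:
    - [[8,-0.05,-0.1,3,0],[8,0,0,3,0],[8,0,0,1.5,0],[8,0,0,0.25,0],[3,0,0,0,0],[3,0,0,0,0],[3,0,0,0,0],[3,0,0,0,0],[3,0,0,0,0],[3,0,0,0,0]]

```text
clock: 36.33
tool_pos: [0.434, -0.2844, 0.0833]
ee_rot: [[0.242, 0.97, 0.0], [0.97, -0.242, -0.0], [-0.0, 0.0, -1.0]]
wrist_force: [-0.6, 0.1, 2.2]
width: 0.412
finger_force: 30.0
```

Call:
drive_tool:
  motion:
    - [[3,0,0,-2,0],[3,0,0,-4,-7],[3,0,0,-5,-7],[3,0,0,-4,0],[3,0,0,-2.5,0],[3,4.68,0.7,0,0],[3,4.68,0.7,0,0],[3,4.68,0.7,0,0],[3,4.68,0.7,0,0],[3,4.68,0.7,0,0],[3,4.51,2.01,0,0],[3,4.51,2.01,0,0],[3,4.51,2.01,0,0],[3,4.51,2.01,0,0],[3,4.51,2.01,0,0],[3,4.51,2.01,0,0],[3,0,0,4,0],[3,0,0,5,0],[3,0,0,3,0],[3,0,0,0,0]]

```text
clock: 38.83
tool_pos: [0.588, 0.2195, 0.1369]
ee_rot: [[-0.0, 1.0, -0.004], [1.0, 0.0, -0.002], [-0.002, -0.004, -1.0]]
wrist_force: [-0.4, -0.8, 0.4]
width: 0.411
finger_force: 30.0
```

```bash
python3 - <<'E'
from h import *
s=camera("side")
print(sense()["tool_pos"],sense()["ee_rot"][:,1])
P=s["image"].astype(int); m=((P[...,0]-P[...,2])>50)&((P[...,0]-P[...,1])>35); m[:,:230]=0;m[:150]=0; m[230:]=0;m[:,300:]=0
n,l,st,ce=cv2.connectedComponentsWithStats(m.astype(np.uint8)); print([(a[:5].tolist(),b.round(1).tolist()) for a,b in zip(st[1:],ce[1:]) if a[4]>20])
p=sense()["tool_pos"]; 
E
```

```text
[0.58900242 0.22028271 0.13873869] [ 9.99999376e-01  3.67507508e-04 -1.05494009e-03]
[([266, 176, 10, 6, 44], [270.5, 178.5])]
```

Call:
drive_tool:
  motion:
    - [[3,0,0,2.5,0],[3,0,0,1.8,0],[3,0,0,0.7,0],[3,0,0,0.2,0],[3,0,0,0,0],[3,0,0,0,0]]

```text
clock: 39.62
tool_pos: [0.5896, 0.2206, 0.0867]
ee_rot: [[-0.0, 1.0, 0.001], [1.0, 0.0, 0.0], [0.0, 0.001, -1.0]]
wrist_force: [-0.0, -0.5, -0.7]
width: 0.412
finger_force: 30.0
```

Lower the last 3 mm, release, and retreat toward the base.

Call:
drive_tool:
  motion:
    - [[3,0,0,0.2,0],[3,0,0,0.12,0],[3,0,0,0,0],[5,0,0,0,0],[6.5,0,0,0,0],[6.5,0,0,0,0],[6.5,0,0,-0.7,0],[6.5,0,0,-3,0],[6.5,0,0,-5,0],[6.5,0,0,-5,0],[6.5,0,0,-3,0],[6.5,-4,-2,0,0],[6.5,-5,-2,0,0],[6.5,-5,-2,0,0],[6.5,-5,-2,0,0],[6.5,-5,-2,0,0],[6.5,-5,-2,0,0],[6.5,-5,-0.5,0,0],[6.5,-5,0,0,0],[6.5,-5,0,0,0]]

```text
clock: 42.12
tool_pos: [0.4642, -0.2212, 0.2507]
ee_rot: [[-0.0, 1.0, 0.001], [1.0, 0.0, -0.001], [-0.001, 0.001, -1.0]]
wrist_force: [0.8, -0.2, 0.2]
width: 0.74
finger_force: 0.0
```

Call:
drive_tool:
  motion:
    - [[6.5,-4,0,0,0],[6.5,-4,0,0,0],[6.5,0,0,0,0]]

```text
clock: 42.5
tool_pos: [0.4637, -0.3031, 0.25]
ee_rot: [[0.005, 1.0, 0.0], [1.0, -0.005, -0.001], [-0.001, 0.0, -1.0]]
wrist_force: [0.5, 0.2, -0.4]
width: 0.74
finger_force: 0.0
```

```bash
cat > f.py <<'E'
from h import *
s=camera("side");t=camera("top")
for n,c in(("top",t),("side",s)):
  for q,z in(("plinth",0),("riser",0),("dish",0),("bottle_mid",.018),("jar_mid",.018),("tealight_mid",.03),("weight_mid",.002),("lump_mid",0)):
    for d in silhouettes(c,q)[:3]: print(n,q,round(d["score"],2),*[np.round(a,4) for a in fit(c,q,d["pixels"],z=z,yaw=0)])
  P=c["image"].astype(int); m=((P[...,0]-P[...,2])>35)&((P[...,0]-P[...,1])>25)
  k,l,st,ce=cv2.connectedComponentsWithStats(m.astype(np.uint8))
  for i in range(1,k):
    if st[i,4]>80: print("blue",st[i].tolist(),fit(c,"lump_mid",l==i))
cv2.imwrite("pics/f1.png",np.vstack([cv2.resize(t["image"][150:270,130:350],(550,300)),cv2.resize(s["image"][130:260,190:330],(550,300))]))
E
python3 f.py
```

```text
top plinth 0.72 [ 0.474  -0.0459] 0.6045
top riser 0.78 [0.5936 0.1105] 0.7028
top dish 0.66 [0.5848 0.3293] 0.8229
top bottle_mid 0.89 [0.4563 0.4196] 0.8995
top bottle_mid 0.81 [ 0.4741 -0.01  ] 0.8333
top bottle_mid 0.7 [0.5535 0.4357] 0.861
top jar_mid 0.72 [ 0.4729 -0.0922] 0.9329
top jar_mid 0.63 [ 0.5998 -0.0194] 0.2662
top tealight_mid 0.71 [0.5952 0.1098] 0.9222
top lump_mid 0.62 [ 0.6089 -0.0212] 0.1566
top lump_mid 0.59 [0.59   0.2216] 0.8089
blue [189, 193, 18, 13, 173] (array([0.5895772 , 0.22228014]), np.float64(0.7757847533632287))
side plinth 0.88 [ 0.4655 -0.0814] 0.4039
side riser 0.7 [0.5919 0.1056] 0.5308
side dish 0.51 [0.5689 0.3482] 0.1849
side jar_mid 0.82 [ 0.4723 -0.1042] 0.7898
side tealight_mid 0.68 [0.5548 0.2786] 0.25
side tealight_mid 0.41 [0.5794 0.051 ] 0.1333
side weight_mid 0.59 [0.5795 0.3229] 0.3832
side lump_mid 0.59 [0.5873 0.2242] 0.5686
```

View pics/f1.png

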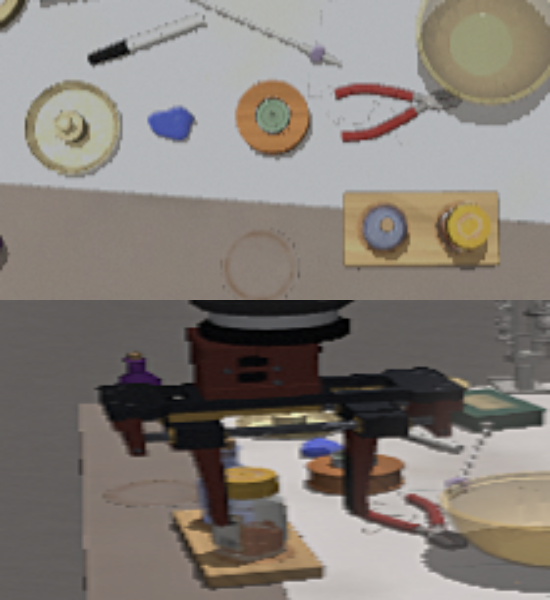

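The top view shows everything in place: bottle (385,228) and jar (467,226) on their circles, tea light (272,115) on the riser, weight (70,125) in the dish, and the lump (172,123) half-way to within about 2 mm. The nippers and marker haven't moved.

```bash
python3 -c "
from bench import sign_off
print(sign_off())"
```

```text
the job is handed in; nothing more can be done
None
```

I set out all five pieces as asked and in the order asked, and handed the job in at about 43 s of the 109 s allowed. The last pictures showed every piece within about 3 mm of its place, the standing ones upright, and the nippers and marker untouched; the judging result was not shown.

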